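# Sort the glassware after a perfume-blending class

### The arm

A 6-joint arm with a two-finger parallel gripper is mounted at the origin on the work surface. World frame = base frame: x ahead of the robot, y to its left, z up, the work surface at z = 0. Lengths are in mm, angles in rad, forces in N, time in s.
With the tool pointing down it reaches from about 300 to 850 mm from the base axis. Payload 4.2 kg.
Tool frame: the origin (TCP) lies at the very end of the fingers, on their centre line; the grasp point (between the pads) lies 19 mm behind it; z points along the fingers, y is the line along which they close (so a half turn about z gives the same grasp; the last joint's range is limited). The gripper opens to 91 mm and grips with 3 to 60 N. Pads are 32 mm wide; open, the fingers measure 118 mm over their backs; the gripper's body (76 mm by 178 mm) begins 60 mm behind the grasp point.
Start: joints at [1.192, 0.32, 1.565, -0, 1.257, -0.02], TCP at [201.915, 538.399, 213.976] pointing down, gripper open.
Joint ranges: [-3.11, 3.11], [-0.84, 2.01], [0.21, 2.61], [-1.34, 4.49], [0.05, 2.63], [-2.56, 2.56]. Speed limits (rad/s): [2.57, 2.57, 3.14, 3.14, 3.14, 3.14].

### API

Orientations are given as a unit quaternion [w, x, y, z].
In Python, from workcell import get_obs, snapshot, get_calibration, job_done gives the robot as it stands. The module is installed in compiled form; this text tells all that it offers.
- The arm moves only by the tool move_arm, never from a script. Its argument "increments" is a list of rows, each a list of 3 entries, a list of its own where there are three numbers: the turn, a rotation vector about the world's x, y, z in units of 6 degrees (1.0 is 6 degrees), then the shift along the world's x, y, z in mm, then the opening, from 0 (shut) to 1 (fully open). A call has 1 to 8 rows; each row shifts and turns the commanded pose from where the row before left it; what a row does not reach is not made up. A row lasts 1/12 s, in which the tool goes at most 41.7 mm and 7.16 degrees, less where a joint would pass 70% of its speed; a pose out of reach is approached as far as the arm can. A call with a gripper value outside its range is refused whole. The fingers move at their own pace and stop on an object; the grip force is fixed at half the most. Time passes only in rows, so rows that do not move let the fingers close. It gives the time, the measured TCP pose, the force, the opening and the grip force at its end, in the units of the state.
- get_obs(): the state, without advancing time (a new reading comes with each control period).
- snapshot(name): name is "side" or "top" or "wrist"; returns (picture, depth): 480x640x3 uint8, blue, green, red; 480x640 float32, mm along the optical axis (not along the pixel's ray), 0 where there is no reading.
- get_calibration(name): a dict with "vertical_fov" (degrees; the focal length in pixels is half the picture's height over the tangent of half this angle, whatever the lens; pixels are square), "cx", "cy" (the principal point, pixels), "D" ([k1, k2, p1, p2, k3] as OpenCV has them; the pictures are not rectified), "cam_to_world" (4x4, takes a point from camera to world coordinates). Camera axes: x right, y up, looking along -z (the intrinsics and any distortion apply to the point x, -y, -z); pixel columns grow to the right and rows downward; lengths in mm; the calibration is good to about 2 mm. A picture is of the moment at which its call begins: read the wrist's pose just before it. get_calibration takes no time and is no camera call; for the wrist camera it gives the pose at the moment of the call.
- job_done(): hands the job in; it is judged then, once.
The state is a dict: "time": time; "q": joint angles; "dq": joint speeds; "joint_torque": joint torques, N m; "tool_pos": TCP position; "orientation": TCP orientation; "force": force on the tool from outside, world axes, zero at the start; "torque": the same for the moment, N m; "width": finger opening in mm; "grasp_force": force on a finger pad.
Only numpy, scipy, OpenCV 4.12 (cv2) and the standard library are available. Lean on these libraries where they do the work, as an engineer would, in place of code of your own. Each camera call takes 0.05 s, during which the arm holds its last target. There are 200 camera calls.

### The job

The perfume-blending class is over, so sort the glass left in the middle of the table: stand the two round oil vials upright in the wooden crate with the others of their kind, stand the rectangular perfume bottle upright in the cardboard tray beside the one already there, and lay the used measuring cylinder down flat in the steel wash-up tray. It is all glass, so set each piece down gently and never drop it. Do not knock over what already stands in the bins, and leave the coffee jar and the tumbler where they are.

Things in the scene. Friction and masses are not known exactly. Their poses are not given: they have to be found in the camera images.
- vial_a: capped round glass oil vial standing on the table, 30 mm diameter, 82 mm tall: gold-coloured glass body with a paper band up to 58 mm, black cap 29 mm diameter above; about 75 g. Origin: centre of its underside, z up.
- vial_b: the same as vial_a.
- flacon: rectangular glass perfume bottle standing on the table: body 30 mm thick (its x) by 58 mm wide (its y) by 78 mm tall with a paper label, round black cap 25 mm diameter above, 108 mm tall in all; about 160 g. Origin: centre of its underside, z up.
- cylinder: 10 ml glass measuring cylinder lying on its side: tube 16 mm diameter, 140 mm long overall along its x, grey hexagonal foot (40 mm across flats, 8 mm thick) at the -x end, grey hexagonal bumper (26 mm across flats, 8 mm thick) 118 to 126 mm from the foot's end. It rests on foot and bumper, so the tube slopes down by 0.06 rad towards its mouth. About 55 g. Origin: on its underside below the tube's middle as it lies; z up as it lies.
- cylinder_mid (a point): point on the tube's axis, 68 mm from the foot's end, 16 mm above the surface the cylinder lies on.
- crate: low open slatted pine crate, 42 mm high, walls (two slats each) and floor 8 mm thick, with 10 mm square posts in its inside corners. It holds two vials side by side at its +y end. Fixed to the table; outside 140 mm (its x) by 210 mm (its y). Origin: centre of its underside, z up.
- carton: low open cardboard tray, 42 mm high, walls and floor 4 mm thick. It holds one perfume bottle at its +y end, broad side across the tray. Fixed to the table; outside 140 mm (its x) by 210 mm (its y). Origin: centre of its underside, z up.
- tub: empty stainless steel wash-up tray with a rolled rim, 45 mm high, walls and floor 3 mm thick, clear inside 128 by 198 mm. Fixed to the table; outside 140 mm (its x) by 210 mm (its y). Origin: centre of its underside, z up.
- stock_vial_a: vial like vial_a already standing in the crate, about 73 mm from the crate's middle towards its +y end and 30 mm to its -x side; it stays there.
- stock_vial_b: the same, 30 mm to the crate's +x side.
- stock_flacon: perfume bottle like flacon already standing in the carton, about 80 mm from its middle towards its +y end, its thin side along the carton's y; it stays there.
- gift_box: closed teal gift box with a white ribbon, 130 by 190 by 55 mm, fixed beside the bins; not part of the job. Origin: centre of its underside.
- jar: closed jar of coffee beans, 72 mm diameter, 82 mm tall, about 300 g, standing among the things to sort; it stays where it is. Origin: centre of its underside.
- tumbler: glass tumbler with paper scent strips, 76 mm diameter, 95 mm tall (strips to 130 mm), about 280 g, on the far right (large x, negative y); it stays where it is. Origin: centre of its underside.

How it is judged:
By the outcome, as a careful person would: the job done as asked, in the order asked, and still so for the second after the job is handed in, with the robot touching nothing.
It also fails if it takes over 72 s, if anything falls off the work surface, if the arm or the gripper's body presses on something with over 40 N, if the wrist force passes 120 N, or if a joint passes its speed limit or range.

## Working session

There is one attempt and no reset: what is moved stays moved. The work goes in short steps, Python scripts to look and compute and a tool call to move; the robot and the scene stay as the last step left them, time stands still between calls to the robot, and variables do not carry over. Pictures are saved under pics/ and viewed, at most 10 in all, crops included, and the job is handed in when it is done.

Besides the shell and the picture viewer there is one more tool, called after "Emit:" as a command line: name --argument value ..., lists and objects as JSON in quotes. move_arm: Moves the arm, as the interface text tells. Its arguments: {"type":"object","properties":{"increments":{"type":"array","items":{"type":"array"}}},"required":["increments"]}

```bash
mkdir -p pics
cat > h.py <<'E'
import numpy as np, cv2
from workcell import *
def K(c):
    f=240/np.tan(np.radians(c["vertical_fov"])/2)
    return np.array([[f,0,c["cx"]],[0,f,c["cy"]],[0,0,1.]])
def rays(c,uv):
    p=cv2.undistortPoints(np.array(uv,float).reshape(-1,1,2),K(c),np.array(c["D"],float)).reshape(-1,2)
    d=np.c_[p[:,0],-p[:,1],-np.ones(len(p))]
    T=np.array(c["cam_to_world"]); return T[:3,3],d@T[:3,:3].T
def onplane(c,uv,z):
    o,d=rays(c,uv); return o+d*((z-o[2])/d[:,2])[:,None]
def cloud(c,dep,uv):
    o,d=rays(c,uv); uv=np.array(uv,int); return o+d*dep[uv[:,1],uv[:,0]][:,None]
E
python3 - <<'E'
from h import *
for n in ("top","side"):
    p,d=snapshot(n); c=get_calibration(n); cv2.imwrite(f"pics/{n}0.png",p); np.savez(f"{n}0.npz",p=p,d=d)
    print(n,{k:np.round(v,3).tolist() for k,v in c.items()},(d==0).mean())
print(get_obs())
E
```

```text
top {'vertical_fov': 54.691, 'cx': 316.098, 'cy': 239.528, 'D': [0.035, 0.0, 0.0, 0.0, 0.0], 'cam_to_world': [[0.022, 0.989, -0.145, 412.358], [-1.0, 0.018, -0.024, 26.31], [-0.021, 0.146, 0.989, 1028.681], [0.0, 0.0, 0.0, 1.0]]} 0.004264322916666666
side {'vertical_fov': 47.784, 'cx': 320.767, 'cy': 241.427, 'D': [-0.117, 0.0, 0.0, 0.0, 0.0], 'cam_to_world': [[1.0, -0.013, -0.009, 537.923], [0.002, 0.699, -0.715, -726.091], [0.016, 0.715, 0.699, 773.938], [0.0, 0.0, 0.0, 1.0]]} 0.00412109375
{'time': 0.1, 'q': array([ 1.19201022e+00,  3.20208745e-01,  1.56553994e+00, -1.76209918e-05,
        1.25738825e+00, -2.00314000e-02]), 'dq': array([ 0.00081199, -0.00167987, -0.00036071, -0.00023789, -0.00193324,
       -0.00037316]), 'joint_torque': array([-4.11258516e-04, -4.13341892e+01, -2.32508665e+01,  7.28957285e-02,
        4.22726444e-02, -5.57999897e-05]), 'tool_pos': array([201.74476778, 537.97220736, 213.22202643]), 'orientation': array([-1.44740246e-04,  1.78414222e-01,  9.83955166e-01, -7.58500683e-04]), 'force': array([-0.41738345,  0.19111447, -0.29922861]), 'torque': array([-0.04208476,  0.03157674,  0.01920285]), 'grasp_force': 0.0, 'width': 91.19837704128618}
```

View pics/top0.png

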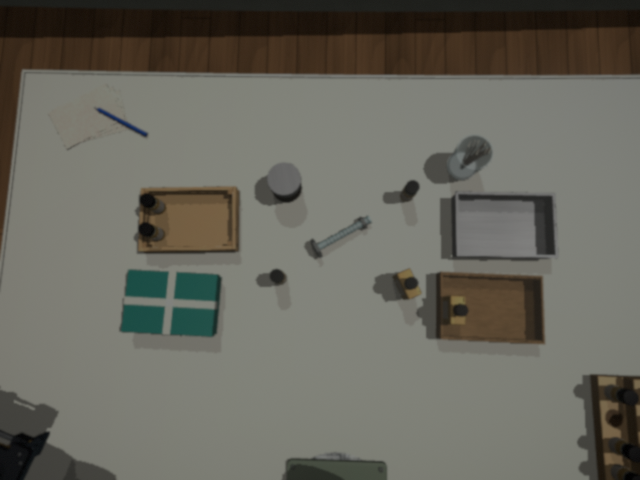

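View pics/side0.png

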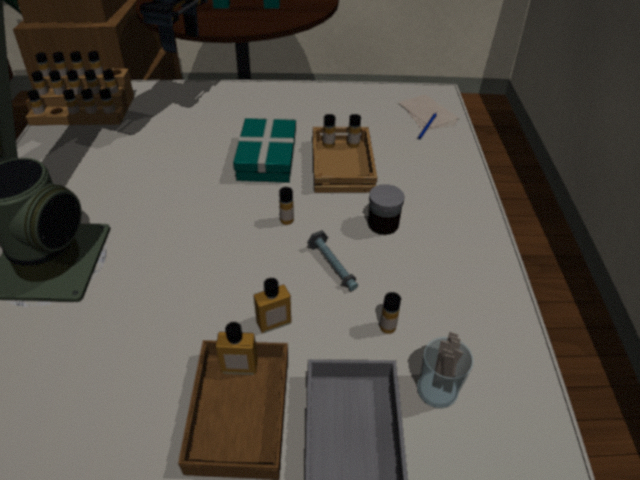

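The top view shows the crate at (187,220), carton at (490,308), tub at (504,226), vials at (410,190) and (277,276), flacon at (408,284), jar at (285,182), tumbler at (468,160), and the cylinder from its foot at (316,247) to its mouth at (366,221). The side view agrees.

```bash
cat > m.py <<'E'
from h import *
s=np.load("top0.npz"); d=s["d"]; p=s["p"]; c=get_calibration("top")
vv,uu=np.mgrid[0:480,0:640]; uv=np.c_[uu.ravel(),vv.ravel()]
P=cloud(c,d,uv).reshape(480,640,3)
def rep(n,box,lo,hi):
    u0,u1,v0,v1=box; Q=P[v0:v1,u0:u1].reshape(-1,3); Q=Q[(Q[:,2]>lo)&(Q[:,2]<hi)]
    r=cv2.minAreaRect(Q[:,:2].astype(np.float32))
    print(n,len(Q),"med",np.median(Q,0).round(1),"rect",np.round(r[0],1),np.round(r[1],1),round(r[2],1),"zmax",np.percentile(Q[:,2],98).round(1))
print("table",np.median(P[300:400,280:360,2]),P[300:400,280:360,2].std())
rep("vA cap",(395,425,175,205),70,95)
rep("vB cap",(262,292,262,292),70,95)
rep("fl cap",(390,425,265,305),95,120)
rep("fl body",(390,425,265,305),65,88)
rep("cyl",(305,375,210,262),8,45)
rep("crate",(125,245,180,258),30,50)
rep("carton",(430,550,265,350),30,50)
rep("tub",(445,560,185,265),30,55)
rep("stock1",(135,160,190,212),70,95)
rep("stock2",(135,160,220,242),70,95)
rep("stfl",(440,475,290,330),95,120)
rep("stflbody",(440,475,290,330),65,88)
rep("jar",(262,305,160,205),70,95)
rep("tumb",(440,495,130,185),60,140)
E
python3 m.py
```

```text
table 0.1848292529225546 72.56804692537102
vA cap 161 med [ 666.  -148.2   82.1] rect [ 667.  -148.6] [27.4 27.5] 0.2 zmax 85.7
vB cap 158 med [475.8 128.1  82.1] rect [476.2 128.2] [27.  27.3] 47.8 zmax 85.5
fl cap 133 med [ 465.1 -139.6  108.5] rect [ 465.8 -141.4] [21.6 24.4] 1.8 zmax 111.9
fl body 308 med [ 462.1 -137.4   78.1] rect [ 465.8 -140.7] [57.7 30. ] 25.0 zmax 81.4
cyl 558 med [572.1  -1.2  23.5] rect [570.9  -7.8] [ 45.4 141.6] 26.2 zmax 41.6
crate 1488 med [601.1 327.   41.3] rect [599.9 330.9] [140.8 211.8] 2.1 zmax 46.7
carton 1399 med [ 422.1 -318.3   41.2] rect [ 422.7 -316.3] [213.6 141.2] 89.2 zmax 46.0
tub 1283 med [ 609.3 -375.3   44.8] rect [ 598.1 -350.7] [212.1 140. ] 89.8 zmax 48.7
stock1 192 med [626.9 402.3  89.3] rect [628.1 404.6] [27.6 28.1] 71.5 zmax 92.9
stock2 198 med [566.  400.   89.1] rect [567.2 402.9] [29.3 27.7] 59.0 zmax 92.5
stfl 150 med [ 416.3 -232.4  112.3] rect [ 415.6 -234.5] [21.3 23.6] 0.6 zmax 115.8
stflbody 358 med [ 416.2 -229.4   81.8] rect [ 415.6 -234.7] [30.9 57.6] 89.0 zmax 85.6
jar 909 med [679.3 119.5  82.1] rect [680.5 120.2] [70.1 71.1] 81.5 zmax 85.5
tumb 875 med [ 737.2 -275.7   88.7] rect [ 738.4 -274. ] [75.4 77.1] 52.3 zmax 127.8
```

Emit:
move_arm --increments '[[[0,0,0.3],[21,-31.5,0],1],[[0,0,0.3],[21,-31.5,0],1],[[0,0,0.3],[21,-31.5,0],1],[[0,0,0.3],[21,-31.5,0],1],[[0,0,0.3],[21,-31.5,0],1],[[0,0,0.3],[21,-31.5,0],1],[[0,0,0.3],[21,-31.5,0],1],[[0,0,0.3],[21,-31.5,0],1]]'

```text
time: 0.77
tool_pos: [370.3, 284.6, 213.8]
orientation: [-0.0, 0.053, 0.999, -0.0]
force: [0.6, 0.1, 0.1]
width: 91.5
grasp_force: 0.0
```

Emit:
move_arm --increments '[[[0,0,0.3],[21,-31.5,0],1],[[0,0,0.3],[21,-31.5,0],1],[[0,0,0.3],[21,-31.5,0],1],[[0,0,0.3],[21,-31.5,0],1],[[0,0,0.2],[21,-31.5,0],1],[[0,0,0],[0,0,-30],1],[[0,0,0],[0,0,-30],1],[[0,0,0],[0,0,0],1]]'

```text
time: 1.43
tool_pos: [471.2, 127.1, 148.9]
orientation: [-0.006, -0.019, 1.0, -0.001]
force: [-2.1, 0.0, -0.1]
width: 91.3
grasp_force: 0.0
```

Emit:
move_arm --increments '[[[0,0,0],[1,-1,-35],1],[[0,0,0],[0,0,-35],1],[[0,0,0],[0,0,-30],1],[[0,0,0],[0,0,-15],1],[[0,0,0],[0,0,-7],1],[[0,0,0],[0,0,0],1],[[0,0,0],[0,0,0],1]]'

```text
time: 2.02
tool_pos: [476.8, 128.4, 33.0]
orientation: [0.001, -0.02, 1.0, 0.0]
force: [0.4, 0.5, 0.2]
width: 91.2
grasp_force: 0.0
```

Run:
```python
from h import *
p,_=snapshot("wrist"); q,_=snapshot("side"); o=get_obs(); print(o["tool_pos"],o["time"])
cv2.imwrite("pics/w1.png",np.hstack([cv2.resize(p,(400,300)),cv2.resize(q[100:400,100:500],(400,300))]))
```

```text
[477.27919434 128.40926529  33.60286218] 2.1167
```

View pics/w1.png

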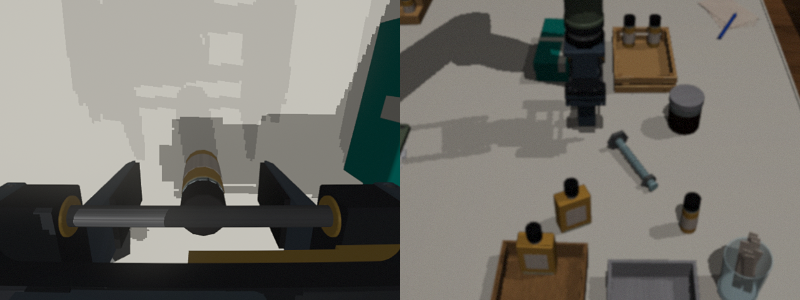

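The wrist half shows the vial centred between the fingers, around (203,190). I'll close and lift.

Emit:
move_arm --increments '[[[0,0,0],[0,0,0],0],[[0,0,0],[0,0,0],0],[[0,0,0],[0,0,0],0],[[0,0,0],[0,0,0],0],[[0,0,0],[0,0,0],0],[[0,0,0],[0,0,0],0],[[0,0,0],[0,0,0],0],[[0,0,0],[0,0,0],0]]'

```text
time: 2.78
tool_pos: [475.9, 127.9, 32.0]
orientation: [-0.0, -0.02, 1.0, 0.0]
force: [0.1, 1.1, 0.5]
width: 40.4
grasp_force: 0.0
```

Emit:
move_arm --increments '[[[0,0,0],[0,0,0],0],[[0,0,0],[0,0,0],0],[[0,0,0],[0,0,0],0],[[0,0,0],[0,0,0],0]]'

```text
time: 3.12
tool_pos: [475.9, 127.9, 31.9]
orientation: [-0.0, -0.02, 1.0, 0.0]
force: [-0.9, -0.1, -0.0]
width: 29.4
grasp_force: 29.9
```

Emit:
move_arm --increments '[[[0,0,0],[0,0,10],0],[[0,0,0],[0,0,30],0],[[0,0,0],[0,0,30],0],[[0,0,0],[10,20,30],0],[[0,0,0],[16,33,0],0],[[0,0,0],[16,33,0],0],[[0,0,0],[16,33,0],0],[[0,0,0],[16,33,0],0]]'

```text
time: 3.78
tool_pos: [550.2, 281.2, 132.1]
orientation: [-0.0, -0.02, 1.0, -0.0]
force: [0.0, -0.3, -1.4]
width: 29.4
grasp_force: 29.9
```

Emit:
move_arm --increments '[[[0,0,0],[14,33,0],0],[[0,0,0],[6.5,12,-10],0],[[0,0,0],[0,0,-30],0],[[0,0,0],[0,0,-25],0],[[0,0,0],[0,0,-15],0],[[0,0,0],[0,0,-5],0],[[0,0,0],[0,0,0],0],[[0,0,0],[0,0,0],0]]'

```text
time: 4.45
tool_pos: [570.9, 325.0, 47.5]
orientation: [0.0, -0.02, 1.0, 0.0]
force: [0.9, -0.4, -0.7]
width: 29.4
grasp_force: 29.9
```

Emit:
move_arm --increments '[[[0,0,0],[0,0,-3],0],[[0,0,0],[0,0,-2],0],[[0,0,0],[0,0,-1],0],[[0,0,0],[0,0,0],0],[[0,0,0],[0,0,0],0]]'

```text
time: 4.87
tool_pos: [570.5, 324.9, 41.4]
orientation: [0.0, -0.02, 1.0, 0.0]
force: [0.5, 0.4, -0.6]
width: 29.4
grasp_force: 29.9
```

Emit:
move_arm --increments '[[[0,0,0],[0,0,-0.8],0],[[0,0,0],[0,0,0],0],[[0,0,0],[0,0,-0.6],0],[[0,0,0],[0,0,0],0]]'

```text
time: 5.2
tool_pos: [570.5, 325.0, 39.9]
orientation: [0.0, -0.02, 1.0, 0.0]
force: [-1.2, -0.2, 2.4]
width: 29.5
grasp_force: 29.9
```

Emit:
move_arm --increments '[[[0,0,0],[0,0,0],0.55],[[0,0,0],[0,0,0],0.55],[[0,0,0],[0,0,0],0.55],[[0,0,0],[0,0,0],0.55],[[0,0,0],[0,0,10],0.55],[[0,0,0],[0,0,30],0.55],[[0,0,0],[0,0,30],0.55],[[0,0,0],[0,0,35],0.55]]'

```text
time: 5.87
tool_pos: [569.7, 324.5, 145.2]
orientation: [-0.001, -0.02, 1.0, -0.001]
force: [1.5, 0.3, -0.4]
width: 50.1
grasp_force: 0.0
```

Run:
```python
from h import *
o=get_obs(); print(o["tool_pos"],o["width"])
p,d=snapshot("side"); c=get_calibration("side")
cv2.imwrite("pics/s2.png",cv2.resize(p[90:330,220:540],(640,480)))
```

```text
[569.67301386 324.50235373 145.23044298] 50.14374188730825
```

View pics/s2.png

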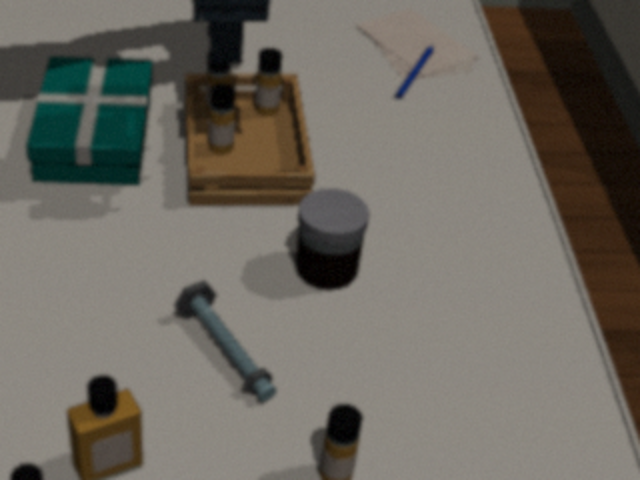

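The first vial stands in the crate at (222,118), with the stock pair behind it still upright. Now the second vial.

Emit:
move_arm --increments '[[[0,0,-0.2],[7.5,-36.5,0],0.65],[[0,0,-0.2],[7.5,-36.5,0],0.65],[[0,0,-0.2],[7.5,-36.5,0],0.65],[[0,0,-0.2],[7.5,-36.5,0],0.65],[[0,0,-0.2],[7.5,-36.5,0],0.65],[[0,0,-0.2],[7.5,-36.5,0],0.65],[[0,0,-0.2],[7.5,-36.5,0],0.65],[[0,0,-0.2],[7.5,-36.5,0],0.65]]'

```text
time: 6.58
tool_pos: [630.7, 31.1, 145.4]
orientation: [0.001, 0.065, 0.998, 0.0]
force: [0.2, 0.8, -0.4]
width: 59.2
grasp_force: 0.0
```

Emit:
move_arm --increments '[[[0,0,-0.2],[7.5,-36.5,0],0.65],[[0,0,-0.2],[7.5,-36.5,0],0.65],[[0,0,0],[7.5,-36.5,0],0.65],[[0,0,0],[7.5,-36.5,0],0.65],[[0,0,0],[6.5,-35.5,0],0.65],[[0,0,0],[0,0,0],0.65],[[0,0,0],[0,0,0],0.65],[[0,0,0],[0,0,0],0.65]]'

```text
time: 7.25
tool_pos: [666.7, -148.3, 144.8]
orientation: [-0.0, 0.085, 0.996, 0.0]
force: [-0.3, 0.6, -0.9]
width: 59.3
grasp_force: 0.0
```

Run:
```python
from h import *
o=get_obs(); print(o["tool_pos"],o["orientation"])
p,d=snapshot("wrist"); c=get_calibration("wrist")
vv,uu=np.mgrid[0:480,0:640]; uv=np.c_[uu.ravel(),vv.ravel()]
P=cloud(c,d,uv); Q=P[(P[:,2]>75)&(P[:,2]<90)&(abs(P[:,0]-667)<40)&(abs(P[:,1]+148)<40)]
print(len(Q)); 
if len(Q): print(np.median(Q,0),cv2.minAreaRect(Q[:,:2].astype(np.float32)))
```

```text
[ 666.73935121 -148.26727264  144.77405756] [-4.57829215e-05  8.53164985e-02  9.96353821e-01  3.95982319e-04]
1545
[ 665.4655948  -147.15414169   82.26210423] ((666.3880615234375, -147.45120239257812), (28.159414291381836, 28.2252197265625), 71.64047241210938)
```

Aligned. Descend 113 mm and grip.

Emit:
move_arm --increments '[[[0,0,0],[0,0.5,-30],0.65],[[0,0,0],[0,0,-35],0.65],[[0,0,0],[0,0,-30],0.65],[[0,0,0],[0,0,-12],0.65],[[0,0,0],[0,0,-6],0.65],[[0,0,0],[0,0,0],0.65],[[0,0,0],[0,0,0],0],[[0,0,0],[0,0,0],0]]'

```text
time: 7.97
tool_pos: [668.5, -148.1, 33.9]
orientation: [0.002, 0.085, 0.996, -0.0]
force: [-0.5, -0.0, -0.1]
width: 48.9
grasp_force: 0.0
```

Emit:
move_arm --increments '[[[0,0,0],[0,0,0],0],[[0,0,0],[0,0,0],0],[[0,0,0],[0,0,0],0],[[0,0,0],[0,0,0],0],[[0,0,0],[0,0,0],0],[[0,0,0],[0,0,0],0]]'

```text
time: 8.47
tool_pos: [667.5, -148.3, 32.7]
orientation: [0.001, 0.085, 0.996, -0.0]
force: [-0.7, 1.1, 6.0]
width: 29.1
grasp_force: 30.0
```

Emit:
move_arm --increments '[[[0,0,0],[0,0,10],0],[[0,0,0],[0,0,35],0],[[0,0,0],[0,0,35],0],[[0,0,0],[0,0,25],0],[[0,0,0.2],[-3,37,0],0],[[0,0,0.2],[-3,37,0],0],[[0,0,0.2],[-3,37,0],0],[[0,0,0.2],[-3,37,0],0]]'

```text
time: 9.13
tool_pos: [654.3, 1.1, 136.8]
orientation: [-0.0, 0.043, 0.999, 0.0]
force: [0.7, -0.5, -1.2]
width: 29.4
grasp_force: 30.0
```

Emit:
move_arm --increments '[[[0,0,0.2],[-3,37,0],0],[[0,0,0.2],[-3,37,0],0],[[0,0,0.2],[-3,37,0],0],[[0,0,0.2],[-3,37,0],0],[[0,0,0.2],[-3,37,0],0],[[0,0,0.2],[-3,37,0],0],[[0,0,0],[-3,37,0],0],[[0,0,0],[-3,37,0],0]]'

```text
time: 9.8
tool_pos: [630.2, 297.6, 136.6]
orientation: [-0.0, -0.02, 1.0, -0.0]
force: [-0.1, -0.9, -0.9]
width: 29.4
grasp_force: 30.0
```

Emit:
move_arm --increments '[[[0,0,0],[-1,31,0],0],[[0,0,0],[0,0,-10],0],[[0,0,0],[0,0,-30],0],[[0,0,0],[0,0,-30],0],[[0,0,0],[0,0,-15],0],[[0,0,0],[0,0,-5],0],[[0,0,0],[0,0,0],0],[[0,0,0],[0,0,0],0]]'

```text
time: 10.47
tool_pos: [630.6, 326.8, 47.4]
orientation: [0.001, -0.019, 1.0, 0.0]
force: [-0.2, 0.7, -0.2]
width: 29.4
grasp_force: 30.0
```

Emit:
move_arm --increments '[[[0,0,0],[0,0,-3],0],[[0,0,0],[0,0,-1.5],0],[[0,0,0],[0,0,-1],0],[[0,0,0],[0,0,0],0],[[0,0,0],[0,0,0],0]]'

```text
time: 10.88
tool_pos: [630.0, 326.9, 41.5]
orientation: [0.0, -0.02, 1.0, 0.0]
force: [0.5, 0.4, -0.4]
width: 29.1
grasp_force: 30.0
```

Emit:
move_arm --increments '[[[0,0,0],[0,0,-0.8],0],[[0,0,0],[0,0,0],0],[[0,0,0],[0,0,0],0]]'

```text
time: 11.13
tool_pos: [630.1, 327.0, 40.7]
orientation: [0.0, -0.02, 1.0, 0.0]
force: [-0.6, 0.8, 1.4]
width: 29.3
grasp_force: 30.0
```

Emit:
move_arm --increments '[[[0,0,0],[0,0,-0.6],0],[[0,0,0],[0,0,0],0],[[0,0,0],[0,0,0],0]]'

```text
time: 11.38
tool_pos: [630.2, 327.0, 40.6]
orientation: [0.0, -0.02, 1.0, 0.0]
force: [-0.8, -0.9, 5.7]
width: 29.4
grasp_force: 30.0
```

Emit:
move_arm --increments '[[[0,0,0],[0,0,0],0.55],[[0,0,0],[0,0,0],0.55],[[0,0,0],[0,0,0],0.55],[[0,0,0],[0,0,0],0.55],[[0,0,0],[0,0,10],0.55],[[0,0,0],[0,0,35],0.55],[[0,0,0],[0,0,40],0.65],[[0,0,0],[0,0,30],0.65]]'

```text
time: 12.05
tool_pos: [630.5, 327.2, 158.0]
orientation: [0.001, -0.02, 1.0, 0.001]
force: [0.5, 0.4, 0.4]
width: 58.1
grasp_force: 0.0
```

Emit:
move_arm --increments '[[[0,0,0.3],[-12.5,-36,0],0.65],[[0,0,0.3],[-12.5,-36,0],0.65],[[0,0,0.3],[-12.5,-36,0],0.65],[[0,0,0.3],[-12.5,-36,0],0.65],[[0,0,0.3],[-12.5,-36,0],0.65],[[0,0,0.3],[-12.5,-36,0],0.65],[[0,0,0.3],[-12.5,-36,0],0.65],[[0,0,0.3],[-12.5,-36,0],0.65]]'

```text
time: 12.72
tool_pos: [529.2, 37.4, 155.5]
orientation: [0.001, -0.146, 0.989, -0.0]
force: [0.8, -0.5, -0.8]
width: 59.5
grasp_force: 0.0
```

Emit:
move_arm --increments '[[[0,0,0.3],[-12.5,-36,0],0.65],[[0,0,0.3],[-12.5,-36,0],0.65],[[0,0,0.3],[-12.5,-36,0],0.65],[[0,0,0.3],[-12.5,-36,0],0.65],[[0,0,0.2],[-13.5,-35,0],0.65],[[0,0,0],[0,0,0],0.65],[[0,0,0],[0,0,0],0.65],[[0,0,0],[0,0,0],0.65]]'

```text
time: 13.38
tool_pos: [466.7, -139.9, 155.2]
orientation: [0.001, -0.216, 0.976, 0.0]
force: [0.1, 0.6, 0.7]
width: 59.2
grasp_force: 0.0
```

```bash
cat > w.py <<'E'
from h import *
o=get_obs(); print(o["tool_pos"],o["orientation"])
p,d=snapshot("wrist"); c=get_calibration("wrist")
vv,uu=np.mgrid[0:480,0:640]; uv=np.c_[uu.ravel(),vv.ravel()]
P=cloud(c,d,uv)
for lo,hi in ((100,116),(70,86)):
    Q=P[(P[:,2]>lo)&(P[:,2]<hi)&(abs(P[:,0]-466)<45)&(abs(P[:,1]+141)<45)]
    if len(Q): print(len(Q),np.median(Q,0),cv2.minAreaRect(Q[:,:2].astype(np.float32)))
q,e=snapshot("top"); cv2.imwrite("pics/t3.png",np.hstack([cv2.resize(p,(400,300)),cv2.resize(q[150:330,120:360],(400,300))]))
E
python3 w.py
```

```text
[ 466.74280127 -139.85193321  155.18538171] [ 5.26398987e-04 -2.16343909e-01  9.76317073e-01  9.72142053e-05]
1327 [ 463.74067414 -140.299554    107.97887945] ((464.9248352050781, -139.8274383544922), (24.572460174560547, 23.829975128173828), 23.672395706176758)
2020 [ 451.52633065 -144.83153562   77.84904485] ((464.52569580078125, -139.8917236328125), (57.49242401123047, 30.0526065826416), 25.284019470214844)
```

View pics/t3.png

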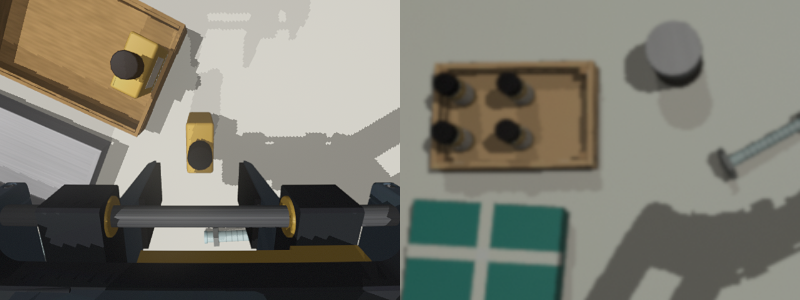

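The crate now holds four upright vials. The flacon sits between the fingers at (200,150) in the wrist half, and its yaw matches.

Emit:
move_arm --increments '[[[0,0,0],[-2,-0.5,-30],0.65],[[0,0,0],[0,0,-35],0.65],[[0,0,0],[0,0,-28],0.65],[[0,0,0],[0,0,-12],0.65],[[0,0,0],[0,0,-6],0.65],[[0,0,0],[0,0,0],0.65],[[0,0,0],[0,0,0],0],[[0,0,0],[0,0,0],0]]'

```text
time: 14.15
tool_pos: [465.7, -140.5, 44.8]
orientation: [0.001, -0.217, 0.976, -0.001]
force: [-0.3, -0.3, 0.8]
width: 48.8
grasp_force: 0.0
```

Emit:
move_arm --increments '[[[0,0,0],[0,0,0],0],[[0,0,0],[0,0,0],0],[[0,0,0],[0,0,0],0],[[0,0,0],[0,0,0],0],[[0,0,0],[0,0,0],0],[[0,0,0],[0,0,0],0]]'

```text
time: 14.65
tool_pos: [464.9, -140.7, 44.4]
orientation: [0.001, -0.217, 0.976, -0.0]
force: [-0.4, 0.9, 5.4]
width: 29.9
grasp_force: 30.0
```

Emit:
move_arm --increments '[[[0,0,0],[0,0,8],0],[[0,0,0],[0,0,30],0],[[0,0,0],[0,0,35],0],[[0,0,0],[0,0,35],0],[[0,0,0],[0,0,22],0],[[0,0,-0.7],[-8,-27,0],0],[[0,0,-0.7],[-8,-28,0],0],[[0,0,-0.7],[-8,-28,0],0]]'

```text
time: 15.32
tool_pos: [439.8, -224.2, 174.3]
orientation: [0.0, -0.107, 0.994, -0.0]
force: [1.0, -0.1, -2.2]
width: 29.7
grasp_force: 30.0
```

Emit:
move_arm --increments '[[[0,0,-0.7],[-8,-28,0],0],[[0,0,-0.7],[-8,-28,0],0],[[0,0,-0.8],[-5,-25,0],0],[[0,0,0],[0,0,0],0],[[0,0,0],[0,0,-30],0],[[0,0,0],[0,0,-30],0],[[0,0,0],[0,0,-30],0],[[0,0,0],[0,0,0],0]]'

```text
time: 15.98
tool_pos: [415.5, -301.4, 78.6]
orientation: [-0.005, 0.006, 1.0, 0.004]
force: [-1.5, 0.4, -2.1]
width: 29.6
grasp_force: 30.0
```

Run:
```python
from h import *
o=get_obs(); print(o["tool_pos"],o["orientation"],o["width"])
q,e=snapshot("side"); cv2.imwrite("pics/s4.png",cv2.resize(q[240:480,120:440],(640,480)))
```

```text
[ 415.46639793 -301.37928671   78.60744098] [-0.00512121  0.00645887  0.99995813  0.00397348] 29.566345277243602
```

View pics/s4.png

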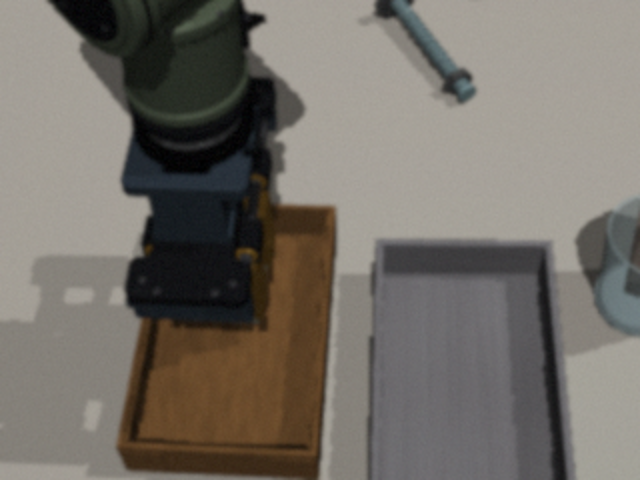

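Side view: the flacon hangs over the carton with the stock bottle hidden behind the gripper. I'll let it settle, then lower slowly.

Emit:
move_arm --increments '[[[0,0,0],[0,0,0],0],[[0,0,0],[0,0,-15],0],[[0,0,0],[0,0,-10],0],[[0,0,0],[0,0,-5],0],[[0,0,0],[0,0,-2],0],[[0,0,0],[0,0,0],0],[[0,0,0],[0,0,0],0],[[0,0,0],[0,0,0],0]]'

```text
time: 16.7
tool_pos: [419.8, -304.9, 52.3]
orientation: [0.001, 0.007, 1.0, -0.0]
force: [-0.2, 0.7, -2.3]
width: 30.2
grasp_force: 30.0
```

Emit:
move_arm --increments '[[[0,0,0],[0,0,-1.5],0],[[0,0,0],[0,0,-1],0],[[0,0,0],[0,0,-0.6],0],[[0,0,0],[0,0,0],0],[[0,0,0],[0,0,0],0]]'

```text
time: 17.12
tool_pos: [419.4, -304.6, 48.5]
orientation: [-0.0, 0.007, 1.0, 0.0]
force: [0.0, -0.1, -1.8]
width: 29.9
grasp_force: 30.0
```

Emit:
move_arm --increments '[[[0,0,0],[0,0,-0.6],0],[[0,0,0],[0,0,0],0],[[0,0,0],[0,0,0],0]]'

```text
time: 17.37
tool_pos: [419.4, -304.6, 48.4]
orientation: [0.0, 0.007, 1.0, -0.0]
force: [-1.7, 1.7, 3.7]
width: 29.8
grasp_force: 30.0
```

Emit:
move_arm --increments '[[[0,0,0],[0,0,0],0.52],[[0,0,0],[0,0,0],0.52],[[0,0,0],[0,0,0],0.52],[[0,0,0],[0,0,0],0.52],[[0,0,0],[0,0,8],0.52],[[0,0,0],[0,0,30],0.52],[[0,0,0],[0,0,35],0.52],[[0,0,0],[0,0,37],0.52]]'

```text
time: 18.03
tool_pos: [418.8, -304.1, 159.0]
orientation: [-0.001, 0.007, 1.0, 0.001]
force: [1.0, -0.4, 0.2]
width: 47.9
grasp_force: 0.0
```

Emit:
move_arm --increments '[[[0,0,-0.8],[12,24,0],0.52],[[0,0,-1.1],[15,30,0],0.52],[[0,0,-1.1],[15,30,0],0.52],[[0,0,-1.1],[15,30,0],0.52],[[0,0,-1.1],[15,30,0],0.52],[[0,0,-1.1],[15,30,0],0.52],[[0,0,-1.1],[15,30,0],0.52],[[0,0,-1.1],[15,30,0],0.52]]'

```text
time: 18.7
tool_pos: [537.0, -69.0, 158.7]
orientation: [0.0, 0.439, 0.898, 0.0]
force: [-0.3, 0.1, 0.4]
width: 47.3
grasp_force: 0.0
```

Emit:
move_arm --increments '[[[0,0,-1],[15,30,0],0.52],[[0,0,-1],[15,30,0],0.52],[[0,0,0],[3,5.5,0],0.52],[[0,0,0],[0,0,-30],0.52],[[0,0,0],[0,0,0],0.52],[[0,0,0],[0,0,0],0.52],[[0,0,0],[0,0,0],0.52]]'

```text
time: 19.28
tool_pos: [569.5, -5.7, 128.8]
orientation: [0.0, 0.528, 0.849, 0.0]
force: [0.0, 0.5, 0.3]
width: 47.6
grasp_force: 0.0
```

```bash
cat > w2.py <<'E'
from h import *
o=get_obs(); print(o["tool_pos"],o["orientation"])
p,d=snapshot("wrist"); c=get_calibration("wrist")
vv,uu=np.mgrid[0:480,0:640]; uv=np.c_[uu.ravel(),vv.ravel()]
P=cloud(c,d,uv)
Q=P[(P[:,2]>8)&(P[:,2]<45)&(abs(P[:,0]-571)<55)&(abs(P[:,1]+8)<90)]
m=cv2.minAreaRect(Q[:,:2].astype(np.float32)); print(len(Q),m)
t=Q[abs((Q[:,0]-570)*.44-(Q[:,1]+5)*.897)<30]; print("tube",len(t),t.mean(0),cv2.minAreaRect(t[:,:2].astype(np.float32)))
q,e=snapshot("side"); cv2.imwrite("pics/t5.png",np.hstack([cv2.resize(p,(400,300)),cv2.resize(q[240:480,120:440],(400,300))]))
E
python3 w2.py
```

```text
[569.48285539  -5.67993403 128.78251606] [2.17870171e-04 5.28266795e-01 8.49078406e-01 7.28508888e-05]
4744 ((572.43896484375, -6.151763916015625), (46.307228088378906, 141.886962890625), 28.096921920776367)
tube 1593 [573.33472446  -2.1946401   23.56417722] ((573.8756103515625, -3.140939712524414), (16.18886375427246, 60.78436279296875), 30.588855743408203)
```

View pics/t5.png

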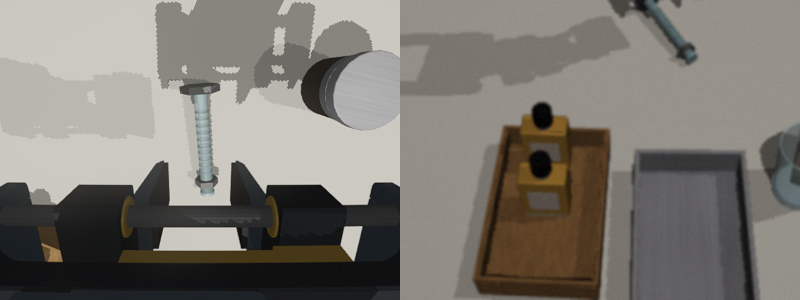

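Both flacons stand upright in the carton, at (545,130) and (541,185). The wrist view shows the tube tilted about 4.5° to the fingers, running from (200,88) to (208,192), so I'll correct the yaw and offset and descend.

Emit:
move_arm --increments '[[[0,0,0.4],[2.5,1.5,-25],0.52],[[0,0,0.35],[2,1,-35],0.52],[[0,0,0],[0,0,-35],0.52],[[0,0,0],[0,0,-16],0.52],[[0,0,0],[0,0,-9],0.52],[[0,0,0],[0,0,-4.5],0.52],[[0,0,0],[0,0,0],0.52],[[0,0,0],[0,0,0],0]]'

```text
time: 20.05
tool_pos: [575.2, -2.8, 4.9]
orientation: [0.001, 0.495, 0.869, 0.001]
force: [0.5, 1.5, 0.1]
width: 43.1
grasp_force: 0.0
```

Emit:
move_arm --increments '[[[0,0,0],[0,0,0],0],[[0,0,0],[0,0,0],0],[[0,0,0],[0,0,0],0],[[0,0,0],[0,0,0],0],[[0,0,0],[0,0,0],0],[[0,0,0],[0,0,0],0],[[0,0,0],[0,0,0],0]]'

```text
time: 20.63
tool_pos: [574.2, -2.6, 4.0]
orientation: [0.0, 0.494, 0.869, 0.0]
force: [-0.3, -0.2, 4.6]
width: 15.4
grasp_force: 30.0
```

Emit:
move_arm --increments '[[[0,0,0],[0,0,8],0],[[0,0,0],[0,0,25],0],[[0,0,0],[0,0,35],0],[[0,0,0],[0,0,32],0],[[0,0,-0.5],[2,-33,0],0],[[0,0,-0.5],[2,-35,0],0],[[0,0,-0.5],[2,-35,0],0],[[0,0,-0.5],[2,-35,0],0]]'

```text
time: 21.3
tool_pos: [581.7, -141.8, 104.0]
orientation: [0.0, 0.583, 0.812, 0.0]
force: [0.4, 0.4, -0.5]
width: 15.3
grasp_force: 30.0
```

Emit:
move_arm --increments '[[[0,0,-0.5],[2,-35,0],0],[[0,0,-0.5],[2,-35,0],0],[[0,0,-0.5],[2,-35,0],0],[[0,0,-0.5],[2,-35,0],0],[[0,0,-0.5],[2,-35,0],0],[[0,0,-0.6],[3,-36,0],0],[[0,0,0],[0,0,-20],0],[[0,0,0],[0,0,0],0]]'

```text
time: 21.97
tool_pos: [592.6, -352.5, 80.0]
orientation: [-0.003, 0.707, 0.707, -0.001]
force: [-0.7, 1.6, -2.2]
width: 15.1
grasp_force: 30.0
```

Run:
```python
from h import *
o=get_obs(); print(o["tool_pos"],o["orientation"],o["width"])
q,e=snapshot("side"); w,e=snapshot("wrist"); cv2.imwrite("pics/s6.png",np.hstack([cv2.resize(w,(400,300)),cv2.resize(q[240:480,200:520],(400,300))]))
```

```text
[ 592.60379191 -352.54569767   80.01541276] [-3.02282484e-03  7.07282399e-01  7.06924364e-01 -6.43478496e-04] 15.086892934236797
```

View pics/s6.png

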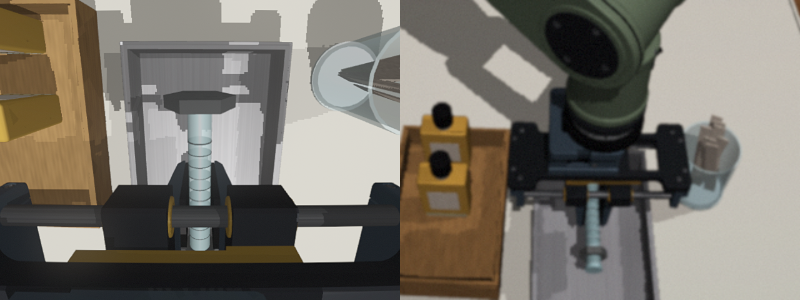

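The cylinder is held along the tub's length, its foot at (200,102) inside the far wall and the tumbler clear. Lowering.

Emit:
move_arm --increments '[[[0,0,0],[0,0,-20],0],[[0,0,0],[0,0,-25],0],[[0,0,0],[0,0,-15],0],[[0,0,0],[0,0,-7],0],[[0,0,0],[0,0,-4],0],[[0,0,0],[0,0,0],0],[[0,0,0],[0,0,0],0],[[0,0,0],[0,0,0],0]]'

```text
time: 22.73
tool_pos: [595.8, -351.9, 14.0]
orientation: [0.001, 0.706, 0.708, 0.0]
force: [0.1, 0.4, -0.8]
width: 15.4
grasp_force: 30.0
```

Emit:
move_arm --increments '[[[0,0,0],[0,0,-2],0],[[0,0,0],[0,0,-1.5],0],[[0,0,0],[0,0,-1],0],[[0,0,0],[0,0,0],0],[[0,0,0],[0,0,0],0]]'

```text
time: 23.15
tool_pos: [594.9, -351.6, 7.9]
orientation: [-0.0, 0.706, 0.708, 0.0]
force: [0.9, -0.2, -0.4]
width: 15.4
grasp_force: 30.0
```

Emit:
move_arm --increments '[[[0,0,0],[0,0,-0.8],0],[[0,0,0],[0,0,0],0],[[0,0,0],[0,0,0],0]]'

```text
time: 23.4
tool_pos: [594.9, -351.6, 7.2]
orientation: [0.0, 0.706, 0.708, 0.0]
force: [0.8, 0.0, -1.2]
width: 15.1
grasp_force: 30.0
```

Emit:
move_arm --increments '[[[0,0,0],[0,0,-0.6],0],[[0,0,0],[0,0,0],0],[[0,0,0],[0,0,0],0]]'

```text
time: 23.65
tool_pos: [595.0, -351.7, 7.1]
orientation: [0.0, 0.706, 0.708, 0.0]
force: [-0.3, 0.7, 3.5]
width: 15.4
grasp_force: 30.0
```

Contact. Release, rise and back away so the top camera can check everything.

Emit:
move_arm --increments '[[[0,0,0],[0,0,0],0.4],[[0,0,0],[0,0,0],0.4],[[0,0,0],[0,0,0],0.4],[[0,0,0],[0,0,0],0.4],[[0,0,0],[0,0,8],0.4],[[0,0,0],[0,0,30],0.4],[[0,0,0],[0,0,35],0.4],[[0,0,0],[0,0,40],0.4]]'

```text
time: 24.32
tool_pos: [593.9, -351.0, 119.6]
orientation: [-0.002, 0.706, 0.708, -0.0]
force: [1.1, -0.9, 0.2]
width: 36.9
grasp_force: 0.0
```

Emit:
move_arm --increments '[[[0,0,0],[0,0,40],0.4],[[0,0,0],[0,0,40],0.4],[[0,0,0],[-10,35,0],0.4],[[0,0,0],[-10,35,0],0.4],[[0,0,0],[-10,35,0],0.4],[[0,0,0],[-10,35,0],0.4],[[0,0,0],[-10,35,0],0.4],[[0,0,0],[-10,35,0],0.4]]'

```text
time: 24.98
tool_pos: [534.1, -140.1, 200.2]
orientation: [0.0, 0.706, 0.708, 0.0]
force: [0.2, 0.3, 0.3]
width: 36.7
grasp_force: 0.0
```

Emit:
move_arm --increments '[[[0,0,0],[-15,35,0],0.4],[[0,0,0],[-15,35,0],0.4],[[0,0,0],[-15,35,0],0.4],[[0,0,0],[-15,35,0],0.4],[[0,0,0],[0,0,0],0.4],[[0,0,0],[0,0,0],0.4],[[0,0,0],[0,0,0],0.4]]'

```text
time: 25.57
tool_pos: [475.4, -1.8, 200.2]
orientation: [0.001, 0.706, 0.708, 0.0]
force: [-0.1, -0.2, 0.0]
width: 36.7
grasp_force: 0.0
```

```bash
python3 - <<'E'
from h import *
p,d=snapshot("top"); np.savez("top0.npz",p=p,d=d); cv2.imwrite("pics/t7.png",p[100:370,100:590])
E
python3 m.py | grep -v -e "vA" -e "vB" -e "fl cap" -e "fl body" -e "cyl"
```

```text
table 321.89017337246014 294.10912773814476
  return _methods._mean(a, axis=axis, dtype=dtype,
  ret = um.true_divide(
Traceback (most recent call last):
  File "m.py", line 10, in <module>
    rep("vA cap",(395,425,175,205),70,95)
    ~~~^^^^^^^^^^^^^^^^^^^^^^^^^^^^^^^^^^
  File "m.py", line 8, in rep
    print(n,len(Q),"med",np.median(Q,0).round(1),"rect",np.round(r[0],1),np.round(r[1],1),round(r[2],1),"zmax",np.percentile(Q[:,2],98).round(1))
                                                                                                               ~~~~~~~~~~~~~^^^^^^^^^^^
IndexError: index -1 is out of bounds for axis 0 with size 0
```

View pics/t7.png

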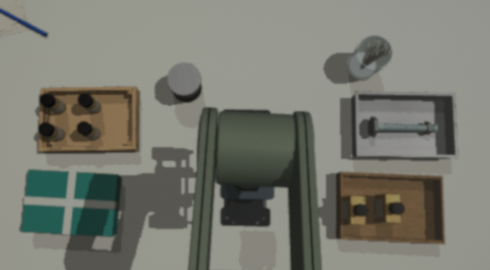

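The crate holds four upright vials, near (65,115). The carton has two upright flacons, at (360,210) and (395,208). The cylinder lies flat in the tub at (403,128), and the jar and tumbler haven't moved. Handing in.

```bash
python3 -c "
from workcell import *
print(job_done())"
```

```text
the job is handed in; nothing more can be done
None
```

The job is handed in at about 26 s on the robot's clock: both vials stand in the crate, the flacon stands beside the stock one in the carton, the cylinder lies flat in the tub, and the last top picture shows nothing knocked over and the jar and tumbler where they were.

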